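# Test the stop button of the pipe turner

## Task

Test the stop station of the pipe turner with your fingertips: press the winged mushroom stop button down until it latches and let go so that it stays down by itself, then push a wing round clockwise (seen from above) until the button springs back out. Then re-arm the drive by pressing the small square button fully in and letting go; do not press the round button. Pick nothing up, and leave the tumbler, the mould and the paddle where they are.

Things in the scene. Friction and masses are not known exactly. Their poses are not given: they have to be found in the camera images.
- station: The stop station: a fixed dark steel enclosure, 150 (its x) x 300 (its y) x 50 mm high, bolted to the bench. Origin at the centre of its underside, at bench height. One half of its top carries the mushroom stop (75 mm from the centre along its y, towards either end), the other half an aluminium plate with the two small black buttons.
- stop_base: The round steel collar of the mushroom stop, 52 mm in diameter and 18 mm high, fixed on top of the station; it carries the stop. Origin at the centre of its underside (50 mm above the bench), on the axis of the stop.
- stop_top (a point): Centre of the top of the mushroom head, on its vertical axis (106 mm above the bench when out). Plain aluminium: a head 50 mm in diameter, 22 mm high, with two wings opposite each other along this frame's +x and -x (the frame turns with the head). Each wing is 14 mm wide, reaches 50 mm from the axis, and stands from 9 to 21 mm below this point; when the button is out, a wing's underside is 35 mm above the station's top. Nothing is under the wings but the collar.
- stop (a joint): How far the mushroom is pressed in, m: 0 out, 0.0105 at the bottom. Spring loaded: about 2.5 N to start, 6 N near the bottom. It latches just past 0.008 and then stays down at about 0.008 by itself; press right to the bottom stop (12 to 15 N is ample).
- stop_twist (a joint): Turn of the mushroom head, rad: 0 at rest, growing clockwise seen from above, to 0.8 at its end stop; it does not turn the other way. A light spring (0.035 to 0.07 N m, 1 to 2 N at a wing) turns it back when let go. While latched, a turn of about 0.5 frees the latch and the head springs up 8 mm; turn to 0.65 or more to be sure.
- square_key_top (a point): Centre of the top face of the small square button (30 x 30 mm, black, in a 42 mm square steel frame), 75 mm above the bench when out; the face is 14 mm proud of its frame. It and the round button are 64 mm apart on the plate, side by side across the station (along its x), in either order.
- square_key (a joint): How far the square button is pressed in, m: 0 out, 0.006 fully in, spring return, 1.5 N to start and 5 N fully in.
- round_key_top (a point): Centre of the top face of the small round button (32 mm in diameter, black, in a 44 mm round steel frame), 75 mm above the bench. To be left alone.
- round_key (a joint): How far the round button is pressed in, m: 0 out, 0.006 fully in.
- tumbler_mid (a point): Bystander: a glass tumbler, 70 mm in diameter, 90 mm tall, loose on the bench beyond the station; point half-way up on its axis.
- mould_mid (a point): Bystander: a brass mould cup, 72 mm in diameter, 55 mm tall, 0.6 kg, loose on the bench beyond the station; point half-way up on its axis.
- paddle_mid (a point): Bystander: a cork paddle with a wooden handle, 240 mm long, 70 mm wide, 20 mm thick, lying loose on the bench on the robot's side of the station; point near its middle, 10 mm up.

How it is judged:
On the way, in this order (a step that is already met when the one before it is completed fails the run):
1. the mushroom stop is latched: down by 6.5 mm or more with no finger on it (value of joint stop above 0.0065 m and contact force between the fingers and stop_base below 0.3 N), for 0.2 s.
2. the mushroom stop has been twisted and has sprung back out (value of joint stop below 0.0015 m), for 0.1 s.
3. the square button is pressed in by 4.5 mm or more while the stop is out (value of joint square_key above 0.0045 m and value of joint stop below 0.0015 m), for 0.05 s.
At the end, for the whole second after the job is handed in: The mushroom stop is out (within 1.5 mm) and turned back (within 0.15 rad), both small buttons are out (within 1 mm), and tumbler, mould and paddle are within 30 mm of where they started (value of joint stop below 0.0015 m and value of joint stop_twist below 0.15 rad and value of joint each of square_key, round_key below 0.001 m and distance of each of tumbler_mid, mould_mid, paddle_mid from where it was at the start of the episode below 0.03 m); the robot touches nothing.
It fails at once if the round button is pressed in by more than 2 mm (value of joint round_key above 0.002 m).
It fails at once if the tumbler, the mould or the paddle is moved or lifted by more than 30 mm (distance of any of tumbler_mid, mould_mid, paddle_mid from where it was at the start of the episode above 0.03 m).
It fails at once if the tumbler or the mould is tipped by more than 0.5 rad (angle between any of tumbler_mid, mould_mid's own z axis and vertical above 0.5 rad).
It also fails if it takes over 54 s, if anything falls off the work surface, if the arm or the gripper's body presses on something with over 40 N, if the wrist force passes 120 N, or if a joint passes its speed limit or range.

## Robot

A 6-joint arm with a two-finger parallel gripper is mounted at the origin on the work surface. World frame = base frame: x ahead of the robot, y to its left, z up, the work surface at z = 0. Lengths are in m, angles in rad, forces in N, time in s.
With the tool pointing down it reaches from about 0.35 to 0.975 m from the base axis. Payload 4.9 kg.
Tool frame: the origin (TCP) lies midway between the tips of the shut fingers; the grasp point (between the pads) lies ctrl.tcp_to_grasp behind it (ctrl.tcp_to_grasp is the distance from the TCP to the grasp point, in m); z points along the fingers, y is the direction in which the jaws open and shut (so a half turn about z gives the same grasp; the last joint's range is limited). The gripper opens to 85 mm and grips with 20 to 120 N. Pads are 22 mm wide; open, the fingers measure 114 mm over their backs; the gripper's body (76 mm by 85 mm) begins 54 mm behind the grasp point. The pads swing forward as they close: fully open they stand 13 mm farther back than shut.
Start: joints at [-1.268, 0.053, 1.613, -0, 1.476, -0.119], TCP at [0.256, -0.57, 0.231] pointing down, gripper open.
Joint ranges: [-3.01, 3.01], [-1.01, 2.22], [0.06, 2.58], [-1.02, 4.17], [0.09, 2.62], [-3.14, 3.14]. Speed limits (rad/s): [2.57, 2.57, 3.14, 3.14, 3.14, 3.14].

## Interface

Orientations are given as a rotation vector (axis times angle).
In Python, from station import ctrl, get_image, calibration, finish_job, models gives the robot as it stands.
- The arm moves only by the shell command python3 -m creep 'ROWS' [FORCE]. ROWS is JSON, a list of rows, each a list of 7 numbers: the opening, from 0 (shut) to 1 (fully open), then the shift along the tool's x, y, z in m, then the turn, a rotation vector about the tool's x, y, z in degrees. A call has 1 to 20 rows; each row shifts and turns the commanded pose from where the row before left it, along the tool's axes as they then stand; what a row does not reach is not made up. A row lasts 1/10 s, in which the tool goes at most 50 mm and 8.59 degrees, less where a joint would pass 70% of its speed; a pose out of reach is approached as far as the arm can. A call with a gripper value outside its range is refused whole. The fingers move at their own pace and stop on an object; FORCE is the grip in N (left out, the last holds). Time passes only in rows, so rows that do not move let the fingers close. It gives the time, the measured TCP pose, the force and the opening at its end, in the units of the state.
- ctrl.get_obs(): the state, without advancing time (a new reading comes with each control period).
- get_image(name): name is "scene" or "top" or "wrist"; returns the picture (400x640x3 uint8, red, green, blue); there is no depth.
- calibration(name): a dict with "mtx" (3x3 intrinsics, pixels), "R" (3x3) and "t" (3): a world point X has camera coordinates R X + t. Camera axes: x right, y down, z forward; pixel columns grow to the right and rows downward; lengths in m; the calibration is good to about 2 mm. A picture is of the moment at which its call begins: read the wrist's pose just before it. calibration takes no time and is no camera call; for the wrist camera it gives the pose at the moment of the call.
- finish_job(): hands the job in, once; it reports no verdict.
Trained networks look in the newest picture that a camera, given by its name, has taken for a name from the list of things; names that differ only in an ending like _2 or _b are one class to them, and where a whole thing is asked for, a point or a joint stands for the part that bears it (a point fixed in the world has none). Each returns a list of dicts, best first, with "conf" (0 to 1); they miss things now and then, are a little off and sometimes report something else, mostly with a low value. They report only what shows in the picture. A call takes as long as a camera call.
- models.search_frame(camera, name): "extent" ([left, top, right, bottom] in pixels, round what is visible of it).
The state is a dict: "t": time; "q": joint angles; "dq": joint speeds; "effort": joint torques, N m; "tool_pos": TCP position; "tool_rot": TCP orientation; "contact_force": force on the tool from outside, world axes, zero at the start; "wrist_torque": the same for the moment, N m; "opening": finger opening in m.
Only numpy, scipy, OpenCV 4.12 (cv2) and the standard library are available. Lean on these libraries where they do the work, as an engineer would, in place of code of your own. Each camera call takes 0.05 s, during which the arm holds its last target. There are 200 camera calls.

## Working session

There is one attempt and no reset: what is moved stays moved. The work goes in short steps, Python scripts to look and compute and a shell command to move; the robot and the scene stay as the last step left them, time stands still between calls to the robot, and variables do not carry over. Pictures are saved under pics/ and viewed, about 8 in all and at most 12, crops included, and the job is handed in when it is done.

```bash
mkdir -p pics; cat > h.py <<'E'
import numpy as np,cv2
from station import ctrl,get_image,calibration,models
def ray(cam,uv,z):
    c=calibration(cam);K,R,t=map(np.array,(c["mtx"],c["R"],c["t"]))
    d=R.T@np.linalg.inv(K)@np.array([uv[0],uv[1],1.]);o=-R.T@t
    return o+d*(z-o[2])/d[2]
def proj(cam,X):
    c=calibration(cam);p=np.array(c["mtx"])@(np.array(c["R"])@np.array(X)+c["t"]);return p[:2]/p[2]
E
python3 - <<'E'
from h import *
ims=[]
for cam in("top","scene"):
    im=get_image(cam);cv2.imwrite(f"pics/{cam}0.png",im[:,:,::-1])
    for n,z in(("station",.05),("stop_top",.106),("stop_base",.06),("square_key_top",.075),("round_key_top",.075)):
        for r in models.search_frame(cam,n)[:2]:
            e=np.array(r["extent"]);print(cam,n,round(r["conf"],2),e.round(),ray(cam,((e[0]+e[2])/2,(e[1]+e[3])/2),z).round(3))
o=ctrl.get_obs();print(o["t"],o["tool_pos"],o["tool_rot"],o["opening"],ctrl.tcp_to_grasp)
E
```

```text
top station 0.77 [256. 134. 448. 282.] [0.571 0.02  0.05 ]
top stop_top 0.69 [371. 159. 420. 206.] [ 0.604 -0.047  0.106]
top stop_base 0.76 [371. 160. 424. 203.] [ 0.616 -0.056  0.06 ]
top round_key_top 0.69 [291. 195. 312. 216.] [0.569 0.105 0.075]
scene station 0.73 [211. 158. 370. 242.] [0.596 0.035 0.05 ]
scene station 0.27 [233. 162. 266. 206.] [ 0.586 -0.056  0.05 ]
scene stop_top 0.59 [235. 162. 259. 199.] [ 0.616 -0.039  0.106]
scene stop_base 0.77 [235. 160. 265. 204.] [ 0.588 -0.052  0.06 ]
scene square_key_top 0.69 [316. 165. 335. 176.] [0.524 0.081 0.075]
scene square_key_top 0.21 [318. 184. 340. 204.] [0.575 0.106 0.075]
scene round_key_top 0.64 [320. 184. 340. 207.] [0.578 0.108 0.075]
scene round_key_top 0.59 [210. 157. 370. 244.] [0.612 0.042 0.075]
0.6 [ 0.25586775 -0.57022017  0.23134258] [ 3.07190107e+00  6.57662011e-01 -2.53561413e-05] 0.08527609990046105 0.0187
```

View pics/top0.png

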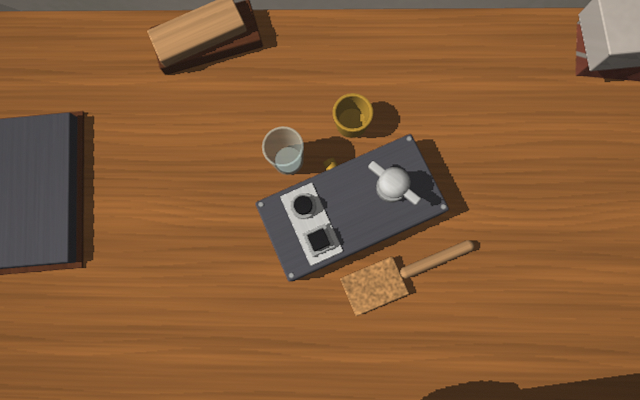

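View pics/scene0.png

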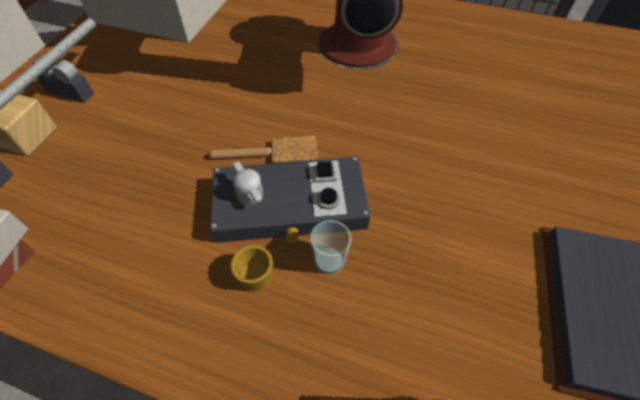

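The top view shows the mushroom head at about (394,184), its wing tips at (374,167) and (416,200), the round key at (303,205) and the square key at (319,239). The scene view agrees: the square key is nearer the robot and the paddle lies between it and the station. Next I'll work out positions and the travel in tool axes.

```bash
cat >> h.py <<'E'
from scipy.spatial.transform import Rotation as Ro
def delta(P):
    o=ctrl.get_obs();return Ro.from_rotvec(o["tool_rot"]).inv().apply(np.array(P)-o["tool_pos"])
E
python3 - <<'E'
from h import *
for n,uv,z in(("head",(394,182),.106),("w1",(374,167),.091),("w2",(416,200),.091),("sq",(319,239),.075),("rd",(303,205),.075),("c1",(262,205),.05),("c2",(409,138),.05),("c3",(444,207),.05),("c4",(291,275),.05)):
    print(n,ray("top",uv,z).round(4))
print(Ro.from_rotvec(ctrl.get_obs()["tool_rot"]).as_matrix().round(3))
print(delta([.56,0,.26]))
E
```

```text
head [ 0.6043 -0.0444  0.106 ]
w1 [ 0.6324 -0.0142  0.091 ]
w2 [ 0.5783 -0.0814  0.091 ]
sq [0.5146 0.0745 0.075 ]
rd [0.5707 0.102  0.075 ]
c1 [0.574  0.1747 0.05  ]
c2 [ 0.6955 -0.0788  0.05  ]
c3 [ 0.5741 -0.1358  0.05  ]
c4 [0.4557 0.1213 0.05  ]
[[ 0.912  0.409  0.   ]
 [ 0.409 -0.912 -0.   ]
 [-0.     0.    -1.   ]]
[ 0.51092982 -0.39572149 -0.02870415]
```

```bash
python3 -m creep '[[0,0.037,-0.028,-0.002,0,0,0],[0,0.037,-0.028,-0.002,0,0,0],[0,0.037,-0.028,-0.002,0,0,0],[0,0.037,-0.028,-0.002,0,0,0],[0,0.037,-0.028,-0.002,0,0,0],[0,0.037,-0.028,-0.002,0,0,0],[0,0.037,-0.028,-0.002,0,0,0],[0,0.037,-0.028,-0.002,0,0,0],[0,0.037,-0.028,-0.002,0,0,0],[0,0.037,-0.028,-0.002,0,0,0],[0,0.037,-0.028,-0.002,0,0,0],[0,0.037,-0.028,-0.002,0,0,0],[0,0.037,-0.028,-0.002,0,0,0],[0,0,0,0,0,0,0]]' 20
python3 - <<'E'
from h import *
im=get_image("wrist");cv2.imwrite("pics/w1.png",im[:,:,::-1])
for n,z in(("stop_top",.106),("stop_base",.06),("square_key_top",.075),("round_key_top",.075)):
    for r in models.search_frame("wrist",n)[:2]:
        e=np.array(r["extent"]);print(n,round(r["conf"],2),e.round(),ray("wrist",((e[0]+e[2])/2,(e[1]+e[3])/2),z).round(4))
o=ctrl.get_obs();print(o["t"],o["tool_pos"],o["tool_rot"],o["contact_force"]);print(proj("wrist",[.605,-.047,.106]),proj("wrist",[.515,.075,.075]))
E
```

```text
t: 2.0
tool_pos: [0.5473, -0.0368, 0.2577]
tool_rot: [-3.069, -0.667, -0.002]
contact_force: [-0.0, -0.1, -0.3]
opening: -0.0001
stop_top 0.72 [330.  76. 389. 171.] [ 0.607  -0.0488  0.106 ]
stop_base 0.84 [334.  76. 386. 172.] [ 0.6046 -0.0569  0.06  ]
stop_base 0.72 [335.  77. 384. 170.] [ 0.6049 -0.0559  0.06  ]
square_key_top 0.8 [206. 140. 237. 169.] [0.5148 0.0674 0.075 ]
square_key_top 0.39 [331.  74. 386. 176.] [ 0.6038 -0.0543  0.075 ]
round_key_top 0.88 [201.  76. 230. 109.] [0.5735 0.0918 0.075 ]
2.25 [ 0.54530779 -0.04214728  0.25720482] [ 3.07228648e+00  6.55340294e-01 -4.05032935e-04] [-0.92906533  0.42912239 -0.11714882]
[355.33377208 123.52280195] [214.28803506 151.42138621]
```

View pics/w1.png

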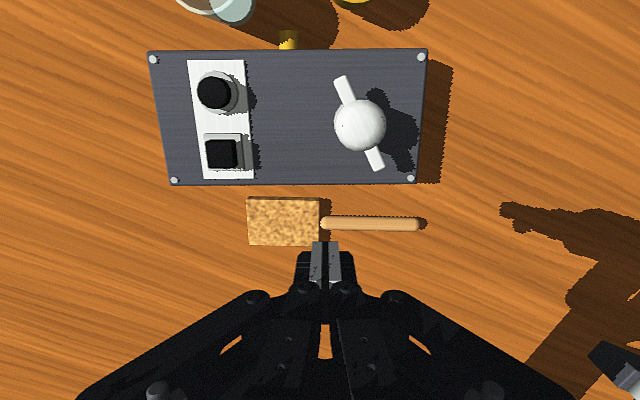

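Wrist view: head at (359,125), wing tips at (340,80) and (378,168), square key at (221,153), round key at (214,93). That fits the top view, though the arm was still settling when this was taken. I'll compute the move to just above the head.

```bash
python3 - <<'E'
from h import *
print(delta([.606,-.047,.122]))
get_image("wrist")
for n,z in(("stop_top",.106),("square_key_top",.075)):
    for r in models.search_frame("wrist",n)[:1]:
        e=np.array(r["extent"]);print(n,round(r["conf"],2),e.round(),ray("wrist",((e[0]+e[2])/2,(e[1]+e[3])/2),z).round(4))
for n,uv,z in(("head",(359,125),.1),("w1",(343,77),.097),("w2",(378,168),.097)): print(n,ray("wrist",uv,z).round(4))
E
```

```text
[0.05346888 0.02917792 0.13519306]
stop_top 0.92 [327.  70. 386. 169.] [ 0.6089 -0.0465  0.106 ]
square_key_top 0.82 [199. 135. 232. 164.] [0.5173 0.0744 0.075 ]
head [ 0.6049 -0.0518  0.1   ]
w1 [ 0.6381 -0.0194  0.097 ]
w2 [ 0.5739 -0.089   0.097 ]
```

```bash
python3 -m creep '[[0,0.018,0.01,0.03,0,0,0],[0,0.018,0.01,0.03,0,0,0],[0,0.018,0.009,0.03,0,0,0],[0,0,0,0.025,0,0,0],[0,0,0,0.02,0,0,0],[0,0,0,0,0,0,0],[0,0,0,0,0,0,0]]' 
python3 -m creep '[[0,0,0,0.007,0,0,0],[0,0,0,0.006,0,0,0],[0,0,0,0.004,0,0,0],[0,0,0,0.004,0,0,0],[0,0,0,0.003,0,0,0],[0,0,0,0.002,0,0,0],[0,0,0,0,0,0,0],[0,0,0,0,0,0,0]]'
```

```text
t: 3.1
tool_pos: [0.6067, -0.0461, 0.1225]
tool_rot: [-3.072, -0.656, 0.0]
contact_force: [0.4, -1.1, 0.3]
opening: -0.0002
t: 3.9
tool_pos: [0.6073, -0.0457, 0.0972]
tool_rot: [3.071, 0.658, 0.002]
contact_force: [-1.6, -0.3, 5.4]
opening: -0.0004
```

```bash
python3 -m creep '[[0,0,0,0.002,0,0,0],[0,0,0,0.001,0,0,0],[0,0,0,0,0,0,0],[0,0,0,0,0,0,0]]'
```

```text
t: 4.3
tool_pos: [0.6075, -0.0457, 0.0954]
tool_rot: [3.071, 0.658, 0.002]
contact_force: [-3.4, 0.1, 11.5]
opening: 0.0001
```

```bash
python3 -m creep '[[0,0,0,-0.01,0,0,0],[0,0,0,-0.025,0,0,0],[0,-0.014,0.02,0,0,0,0],[0,-0.014,0.02,0,0,0,0],[0,-0.014,0.019,0,0,0,0],[0,0,0,0,0,0,0],[0,0,0,0,0,0,0],[0,0,0,0,0,0,0]]' 
python3 - <<'E'
from h import *
im=get_image("wrist");cv2.imwrite("pics/w2.png",im[:,:,::-1])
r=models.search_frame("wrist","stop_top")
for a in r[:2]:print(a)
im=get_image("scene")
cv2.imwrite("pics/s2.png",cv2.resize(im[120:260,180:400,::-1],None,fx=3,fy=3))
for z in(.106,.098):print(proj("wrist",[.607,-.0465,z]),proj("scene",[.607,-.0465,z]))
print(delta([.607,-.0465,.098]))
E
```

```text
t: 5.1
tool_pos: [0.5926, -0.1157, 0.1279]
tool_rot: [-3.071, -0.658, 0.0]
contact_force: [-0.2, 1.3, -0.8]
opening: 0.0
{'extent': [177.3, 81.6, 282.3, 230.4], 'conf': 0.69}
[222.38709723 168.67754337] [245.41069773 175.57224128]
[226.7624471  165.30234741] [246.03870187 178.22467124]
[ 0.04136747 -0.05724795  0.0301826 ]
```

View pics/w2.png

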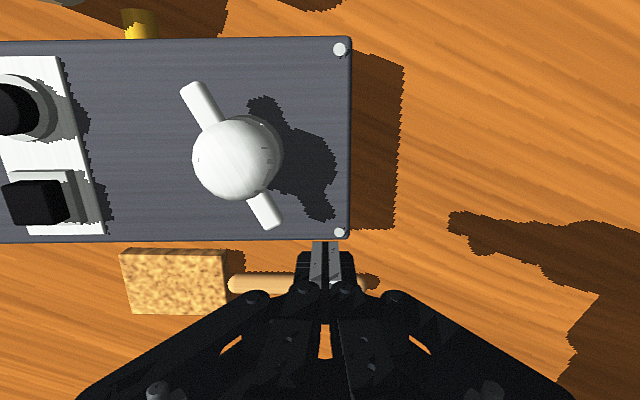

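Wrist view after the press: the head is seated low over its collar at (235,158), with the lower wing tip at (275,222). The fingers are to its right, clear. Next I'll go down beside that wing and push along tool -y.

```bash
python3 -m creep '[[0,0,0,0.025,0,0,0],[0,0,0,0.02,0,0,0],[0,0,0,0.01,0,0,0],[0,0,0,0,0,0,0],[0,0,0,0,0,0,0]]' && python3 -m creep '[[0,0,-0.006,0,0,0,0],[0,0,-0.006,0,0,0,0],[0,0,-0.006,0,0,0,0],[0,0,-0.006,0,0,0,0],[0,0,-0.005,0,0,0,0],[0,0,0,0,0,0,0],[0,0,0,0,0,0,0]]'
```

```text
t: 5.75
tool_pos: [0.5931, -0.1165, 0.0739]
tool_rot: [3.072, 0.658, 0.001]
contact_force: [0.1, 0.2, 0.1]
opening: 0.0002
t: 6.45
tool_pos: [0.5808, -0.0897, 0.0733]
tool_rot: [-3.071, -0.658, -0.001]
contact_force: [0.3, -1.4, 0.7]
opening: -0.0002
```

```bash
python3 - <<'E'
from h import *
im=get_image("wrist");cv2.imwrite("pics/w3.png",im[:,:,::-1])
print(delta([.607,-.0465,.098]), Ro.from_rotvec(ctrl.get_obs()["tool_rot"]).inv().apply(ctrl.get_obs()["contact_force"]))
E
```

```text
[ 0.04157124 -0.0288195  -0.02464266] [-0.17199708  0.79236066  0.02434438]
```

View pics/w3.png

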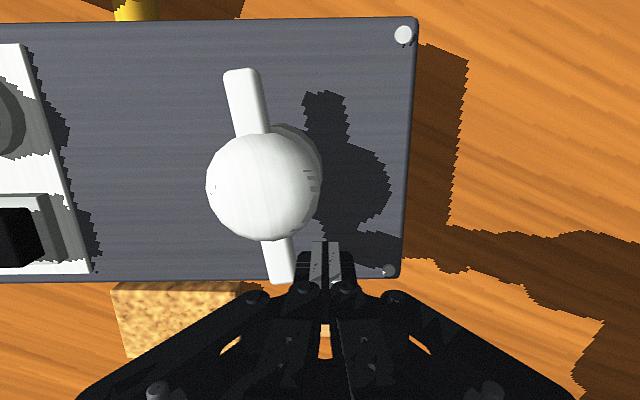

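The wing has turned: the upper tip is at (240,75) and the lower at (281,275), about 10° from square, so roughly 0.2 rad so far. I'll keep pushing.

```bash
python3 -m creep '[[0,0,-0.005,0,0,0,0],[0,0,-0.005,0,0,0,0],[0,0,-0.004,0,0,0,0],[0,0,-0.003,0,0,0,0],[0,0,0,0,0,0,0],[0,0,0,0,0,0,0]]' 
python3 -m creep '[[0,0,-0.003,0,0,0,0],[0,0,-0.001,0,0,0,0],[0,0,0,0,0,0,0],[0,0,0,0,0,0,0]]'
python3 - <<'E'
from h import *
im=get_image("wrist");cv2.imwrite("pics/w4.png",im[:,:,::-1])
print(delta([.607,-.0465,.098]), Ro.from_rotvec(ctrl.get_obs()["tool_rot"]).inv().apply(ctrl.get_obs()["contact_force"]))
E
```

```text
t: 7.1
tool_pos: [0.574, -0.0744, 0.0734]
tool_rot: [-3.072, -0.658, -0.001]
contact_force: [0.8, -1.2, 0.3]
opening: 0.0005
t: 7.5
tool_pos: [0.573, -0.0718, 0.0736]
tool_rot: [3.07, 0.657, 0.003]
contact_force: [3.1, -4.6, -0.7]
opening: 0.0002
[ 0.04142036 -0.00916101 -0.02433536] [1.28374091 6.53079893 0.53089718]
```

View pics/w4.png

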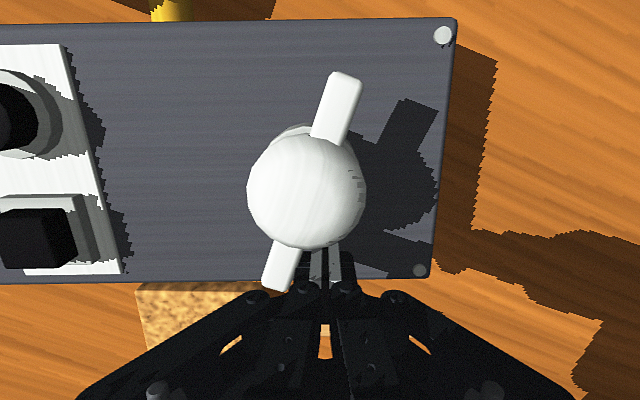

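The wing is about 22° past square, the side force has jumped to 6.5 N (end stop), and the head looks larger than before (about 118 px across against 113), so it has come up. I'll back off, rise, and check.

```bash
python3 -m creep '[[0,0,0.01,0,0,0,0],[0,0,0.015,0,0,0,0],[0,0,0.015,0,0,0,0],[0,0,0.008,0,0,0,0],[0,0,0,-0.03,0,0,0],[0,0,0,-0.024,0,0,0],[0,0,0,0,0,0,0],[0,0,0,0,0,0,0],[0,0,0,0,0,0,0]]' 
python3 - <<'E'
from h import *
im=get_image("wrist")
a=im[40:300,100:420,::-1];b=cv2.imread("pics/w2.png")[40:300,100:420]
cv2.imwrite("pics/cmp.png",np.hstack([b,a]))
print(models.search_frame("wrist","stop_top")[:2])
print(delta([.607,-.0465,.098]),delta([.5155,.0745,.12]))
E
```

```text
t: 8.45
tool_pos: [0.5909, -0.1146, 0.1256]
tool_rot: [-3.071, -0.657, 0.004]
contact_force: [0.2, 0.0, -0.3]
opening: -0.0002
[{'extent': [170.6, 76.3, 286.2, 233.3], 'conf': 0.9}]
[ 0.04265015 -0.05529851  0.0274578 ] [ 0.00865152 -0.20319908  0.00585309]
```

View pics/cmp.png

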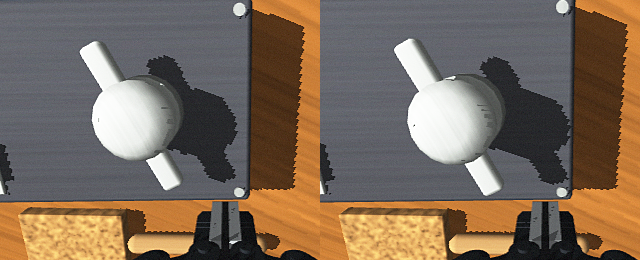

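In the comparison (left before, right now) the head is larger and its shadow longer, so the stop was latched and has now sprung out, and the wings are back at their rest angle. Now to the square key.

```bash
python3 -m creep '[[0,0,0,-0.02,0,0,0],[0,0.001,-0.035,0,0,0,0],[0,0.001,-0.035,0,0,0,0],[0,0.001,-0.035,0,0,0,0],[0,0.001,-0.035,0,0,0,0],[0,0.001,-0.035,0,0,0,0],[0,0.003,-0.028,0,0,0,0],[0,0,0,0,0,0,0],[0,0,0,0,0,0,0],[0,0,0,0,0,0,0],[0,0,0,0,0,0,0]]' 
python3 - <<'E'
from h import *
im=get_image("wrist").copy()
for n in("square_key_top","round_key_top"):
  for r in models.search_frame("wrist",n)[:1]:
    e=np.array(r["extent"]);print(n,round(r["conf"],2),e,ray("wrist",((e[0]+e[2])/2,(e[1]+e[3])/2),.075).round(4))
p=proj("wrist",[.5155,.0745,.075]);print(p,delta([.5155,.0745,.08]))
cv2.circle(im,tuple(int(v) for v in p),3,(255,0,0),-1)
cv2.imwrite("pics/w6.png",im[:,:,::-1])
E
```

```text
t: 9.65
tool_pos: [0.5163, 0.0728, 0.1471]
tool_rot: [3.072, 0.655, -0.001]
contact_force: [-0.5, -0.6, -0.1]
opening: -0.0001
square_key_top 0.9 [300.7 182.6 340.8 224.3] [0.5165 0.0766 0.075 ]
round_key_top 0.76 [301.1  97.8 343.  140.6] [0.5736 0.1008 0.075 ]
[322.89172136 205.57132942] [-0.00011159 -0.00163986  0.06723494]
```

View pics/w6.png

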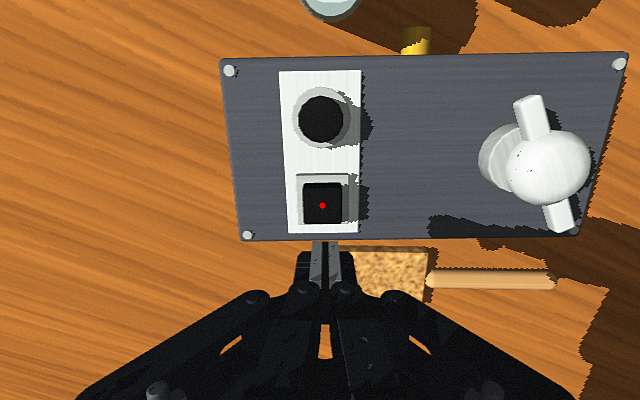

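The red mark falls in the middle of the square key at (322,205), the round key is well off at (321,119), and the stop stands clear of its collar at right. I'll press.

```bash
python3 -m creep '[[0,0,-0.002,0.025,0,0,0],[0,0,0,0.025,0,0,0],[0,0,0,0.015,0,0,0],[0,0,0,0.006,0,0,0],[0,0,0,0.004,0,0,0],[0,0,0,0.003,0,0,0],[0,0,0,0,0,0,0],[0,0,0,0,0,0,0]]'
python3 -m creep '[[0,0,0,0.001,0,0,0],[0,0,0,0.001,0,0,0],[0,0,0,0,0,0,0],[0,0,0,0,0,0,0]]'
```

```text
t: 10.6
tool_pos: [0.5158, 0.0755, 0.0704]
tool_rot: [3.071, 0.658, 0.002]
contact_force: [-1.9, -0.3, 3.7]
opening: 0.0001
t: 11.0
tool_pos: [0.5159, 0.0755, 0.069]
tool_rot: [3.071, 0.658, 0.002]
contact_force: [-5.2, -1.4, 9.5]
opening: 0.0003
```

Fully in: 6.0 mm of travel, and 9.5 N shows it is on its bottom stop. Retracting.

```bash
python3 -m creep '[[0,0,0,-0.015,0,0,0],[0,0,0,-0.035,0,0,0],[0,0,0,-0.035,0,0,0],[0,0,0,0,0,0,0],[0,0,0,0,0,0,0],[0,0,0,0,0,0,0],[0,0,0,0,0,0,0]]'
python3 - <<'E'
from h import *
im=get_image("wrist");top=get_image("top")
b=cv2.imread("pics/top0.png")
cv2.imwrite("pics/end.png",np.vstack([im[40:290,200:640,::-1],np.hstack([b[80:330,240:460],top[80:330,240:460,::-1]])]))
E
```

```text
t: 11.7
tool_pos: [0.5142, 0.0756, 0.1505]
tool_rot: [-3.071, -0.658, 0.004]
contact_force: [-0.4, -0.0, -0.0]
opening: 0.0
```

View pics/end.png

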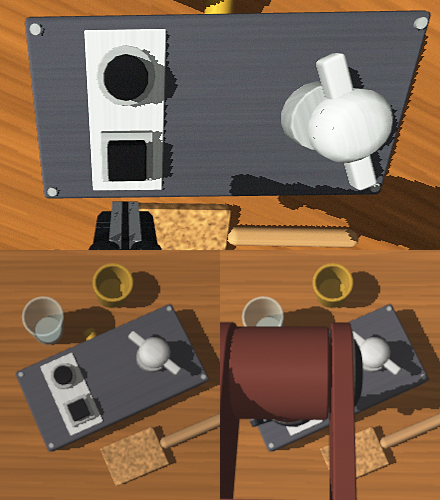

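The final views show the stop out with its wings at rest, both keys out, and the tumbler, mould and paddle unmoved. The robot touches nothing, so I'm handing in.

```bash
python3 -c "
from station import finish_job;print(finish_job())"
```

```text
the job is handed in; nothing more can be done
None
```

The stop station test is done and handed in at about 12 s of the 54 s allowed; `finish_job` gave no verdict.

1. **Stop pressed:** I pushed the mushroom to its bottom stop (tip at z = 0.0954 m, 11.5 N) and let go. I could only judge that it stayed down from pictures: a later comparison showed the head smaller and its shadow shorter than once it was out.
2. **Stop released:** I pushed a wing clockwise until the side force jumped to 6.5 N, which I took as the end stop. After I backed off, the head was up again and the wings were back at their rest angle.
3. **Square button:** I pressed it the full 6.0 mm (9.5 N) and let go. The round button was never approached.

**Last checks:** the final pictures show the stop out and turned back, and both small buttons out. The mould and paddle look unmoved. The arm partly hides the tumbler in the last top view, but what shows is in place. The measured contact force was about 0.4 N with the fingers 75 mm above the button.

No check failed. One early wrist measurement of the square button was about 7 mm off because the arm was still settling; the repeat agreed with the top view to within 3 mm.

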